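Set the drying box's door stay

TASK

Prop the drying box's glazed door open for airing: lift the stay arm by its knob, swing it across and draw the door open with it, then feel for the peg with light pressure and drop the arm's third hole, counted from its pivot on the door, over the peg until the arm lies level, and let go. Never force the arm down on the peg, and leave the bottle and the pot that stand on the box where they are.

Things in the scene. Friction and masses are not known exactly. Their poses are not given: they have to be found in the camera images.
- drying_box: Low grey steel drying box, fixed to the table, 240 (x) x 274 (y) x 100 mm high. Origin at the centre of its underside; its x axis points from the open front to the back, z up. Its flat top (the deck) is 100 mm above the table. A glazed door of 262 x 82 mm closes the front.
- vent_door (a joint): Opening angle of the door in rad about its upright hinge: 0 shut, 1.1 widest. It opens towards the front (-x of the box). The hinge is stiff (about 0.2 N m) and the door stays where it is left.
- door_hinge (a point): Point on the door's upright hinge axis at the height of the level stay arm, in the box frame at (-126, +131) mm. The point turns with the door.
- stay_pivot (a point): The stay arm's pivot on top of the door, 160 mm from the hinge axis, in the middle of the bar's thickness. There the arm swings sideways and tips up freely; a stop keeps it from sinking below level, where its underside is 14 mm above the deck.
- stay: The stay arm: flat steel bar 24 mm wide, 5 mm thick, about 240 mm long, 90 g. Origin on the pivot axis at the bar's underside, x along the bar from the pivot to the knob, z up. Four round holes of 10 mm go through it at 80, 112, 144 and 176 mm from the pivot. At the start it lies level, swung off to the left of the peg.
- stay_hole3 (a point): Centre of the third hole, 144 mm from the pivot along the bar, half-way through the thickness. Arm level: 10.5 mm above slot_mid's height; arm resting on the peg's top: about 12 mm higher than that.
- stay_knob (a point): The arm's round upright knob, 14 mm in diameter, at 206 mm from the pivot; it rises 38 mm above the bar's top face. The point is 19 mm above the bar's top face, half-way up the knob.
- peg_plate: Slotted steel plate fixed on the deck, 70 x 26 x 6 mm, with the upright stay peg. Origin at the centre of its underside, axes as the box's; its slot runs along x. The peg is 8 mm in diameter, its top tapering to 6.8 mm in the last 3 mm; its top end is 20 mm above the plate's top face, 7 mm above the level arm's top face.
- slot_mid (a point): Middle of the plate's slot, on the plate's top face, axes as the box's. The peg is clamped on the slot's middle line anywhere from 12 mm before to 12 mm beyond this point along x; the exact place is not measured and must be found by feel.
- deck_bottle: Dropper bottle, 27 mm in diameter and 86 mm high, standing loose on the deck at the back right. Origin at its underside.
- deck_pot: Small round nozzle pot, 25 mm in diameter and 34 mm high, standing loose on the deck at the front right. Origin at its underside.

How it is judged:
By the outcome, as a careful person would: the job done as asked, in the order asked, and still so for the second after the job is handed in, with the robot touching nothing.
It also fails if it takes over 64 s, if anything falls off the work surface, if the arm or the gripper's body presses on something with over 40 N, if the wrist force passes 120 N, or if a joint passes its speed limit or range.

ROBOT

A 7-joint arm with a two-finger parallel gripper is mounted at the origin on the work surface; the furniture and walls round the work are solid. World frame = base frame: x ahead of the robot, y to its left, z up, the work surface at z = 0. Lengths are in m, angles in rad, forces in N, time in s.
With the tool pointing down it reaches from about 0.425 to 0.925 m from the base axis. Payload 6.8 kg.
Tool frame: the origin (TCP) lies on the centre line of the jaws, within the pads' length; the fingertips stand 8 mm ahead of it and the grasp point (between the pads) lies 11 mm behind it (bot.tips_ahead is the distance from the TCP to the fingertips, in m); z points along the fingers, y is the line along which they close (so a half turn about z gives the same grasp; the last joint's range is limited). The gripper opens to 85 mm and grips with 20 to 120 N. Pads are 22 mm wide; open, the fingers measure 114 mm over their backs; the gripper's body (76 mm by 85 mm) begins 54 mm behind the grasp point. The pads swing forward as they close: fully open they stand 13 mm farther back than shut.
Start: joints at [1.132, 0.477, 0.022, 1.555, -0.011, 1.109, -0.083], TCP at [0.219, -0.638, 0.239] pointing down, gripper open.
Joint ranges: [-2.96, 2.96], [-0.34, 2.1], [-1.41, 1.46], [0.24, 2.44], [-1.37, 4.51], [0.17, 1.92], [-2.96, 2.96]. Speed limits (rad/s): [2.39, 2.39, 3.14, 3.14, 3.14, 3.14, 3.14].

INTERFACE

Orientations are given as a unit quaternion [w, x, y, z].
In Python, from station import bot gives the robot as it stands.
- The arm moves only by the tool send_rows, never from a script. Its argument "deltas" is text: rows parted by semicolons, each of 4 numbers parted by spaces: the shift along the tool's x, y, z in m, then the turn about the tool's z in degrees. In form: x y z spin; .... A call has 1 to 5 rows; each row is the pose to reach, as a shift and turn from the pose commanded when the call began, along the tool's axes at that moment; what a row does not reach only later rows make up. A row lasts 1/10 s, in which the tool goes at most 50 mm and 8.59 degrees, less where a joint would pass 70% of its speed; a pose out of reach is approached as far as the arm can. A call with a gripper value outside its range is refused whole. "claw" is the opening, from 0 (shut) to 1 (fully open), set as the call begins (left out, the last holds). The fingers move at their own pace and stop on an object; "force" is the grip in N (left out, the last holds). Time passes only in rows, so rows that repeat a pose let the fingers close. It gives the time, the measured TCP pose, the force, the opening and the grip force at its end, in the units of the state.
- bot.get_obs(): the state, without advancing time (a new reading comes with each control period).
- bot.read_camera(name): name is "scene" or "top" or "wrist"; returns a dict with "img" (400x640x3 uint8, red, green, blue), "depth" (400x640 float32, m along the optical axis (not along the pixel's ray), 0 where there is no reading), "fx", "fy", "cx", "cy" (pixels), "camera_from_world" (4x4, takes a point from world to camera coordinates). Camera axes: x right, y up, looking along -z (the intrinsics and any distortion apply to the point x, -y, -z); pixel columns grow to the right and rows downward; lengths in m; the calibration is good to about 2 mm. A picture is of the moment at which its call begins.
- bot.hand_in(): hands the job in; it is judged then, once.
Trained networks look in a picture, given as the dict that the camera call returned (one of the last four; its "shot" number tells which), for a name from the list of things; names that differ only in an ending like _2 or _b are one class to them, and where a whole thing is asked for, a point or a joint stands for the part that bears it (a point fixed in the world has none). Each returns a list of dicts, best first, with "confidence" (0 to 1); they miss things now and then, are a little off and sometimes report something else, mostly with a low value. They report only what shows in the picture. A call takes as long as a camera call.
- bot.masks_of(picture, query): "mask" (400x640 bool, what is visible of it).
- bot.landmark_of(picture, query): "xyz" ([x, y, z] in m, in world coordinates, good to about 4 mm: a listed point, or the origin of a listed thing).
The state is a dict: "t": time; "q": joint angles; "joint_vel": joint speeds; "joint_torque": joint torques, N m; "eef_pos": TCP position; "tool_rot": TCP orientation; "contact_force": force on the tool from outside, world axes, zero at the start; "torque": the same for the moment, N m; "gripper_width": opening from 0.0 (shut) to 1.0 (fully open); "grasp_force": force on a finger pad.
Only numpy, scipy, OpenCV 4.12 (cv2) and the standard library are available. Lean on these libraries where they do the work, as an engineer would, in place of code of your own. Each camera call takes 0.05 s, during which the arm holds its last target. There are 200 camera calls.

## Working session

There is one attempt and no reset: what is moved stays moved. The work goes in short steps, Python scripts to look and compute and a tool call to move; the robot and the scene stay as the last step left them, time stands still between calls to the robot, and variables do not carry over. Pictures are saved under pics/ and viewed, at most 10 in all, crops included, and the job is handed in when it is done.

Besides the shell and the picture viewer there is one more tool, called after "Request:" as name(argument=value, ...) on one line, values as JSON. send_rows: Moves the arm, as the interface text tells. Its arguments: {"type":"object","properties":{"deltas":{"type":"string"},"claw":{"type":"number"},"force":{"type":"number"}},"required":["deltas"]}

```bash
ls; mkdir -p pics; cat > h.py <<'E'
import numpy as np, cv2
from station import bot
def lm(names, cams=("scene","top")):
    for c in cams:
        p=bot.read_camera(c); cv2.imwrite(f"pics/{c}_{p['shot']}.png",p['img'][...,::-1])
        print(c,p['shot'])
        for n in names:
            r=bot.landmark_of(p,n)
            print(' ',n,[(np.round(np.array(d['xyz'])*1000,1).tolist(),round(d['confidence'],2)) for d in r[:2]])
E
python3 - <<'E'
from h import *
lm(["drying_box","door_hinge","stay_pivot","stay_hole3","stay_knob","slot_mid","deck_bottle","deck_pot"])
o=bot.get_obs();print(o['t'],o['eef_pos'],o['tool_rot'],o['contact_force'],bot.tips_ahead)
E
ls pics
```

```text
pics
scene 1
  drying_box [([530.0, 6.9, -2.3], 0.58)]
  door_hinge [([444.6, 162.8, 115.0], 0.92)]
  stay_pivot [([384.3, 17.3, 116.8], 0.75), ([431.7, -88.4, 102.5], 0.45)]
  stay_hole3 [([525.6, 32.5, 118.1], 0.72), ([591.9, -115.9, 97.9], 0.57)]
  stay_knob [([587.6, 38.4, 134.8], 0.62)]
  slot_mid [([480.7, -11.8, 101.7], 0.89), ([483.1, -17.5, 101.0], 0.56)]
  deck_bottle [([592.8, -115.7, 99.5], 0.83)]
  deck_pot [([431.6, -88.5, 100.6], 0.55)]
top 2
  drying_box [([527.8, 2.4, 0.0], 0.77)]
  door_hinge [([445.5, 164.6, 114.4], 0.72)]
  stay_pivot [([382.0, 14.2, 117.2], 0.84), ([445.0, 161.5, 117.3], 0.2)]
  stay_hole3 [([525.3, 36.7, 117.6], 0.97), ([381.1, 15.7, 114.4], 0.66)]
  stay_knob [([585.8, 42.0, 138.1], 0.85)]
  slot_mid [([480.2, -12.5, 105.4], 0.8)]
  deck_bottle [([592.7, -115.6, 101.7], 0.68)]
  deck_pot [([429.1, -92.6, 99.1], 0.52)]
0.9 [ 0.21925617 -0.63840928  0.23930754] [ 4.96110973e-06  9.86352174e-01  1.64649287e-01 -5.75460506e-06] [ 0.50418596 -0.15082236 -0.84853729] 0.008
scene_1.png
top_2.png
```

View pics/top_2.png

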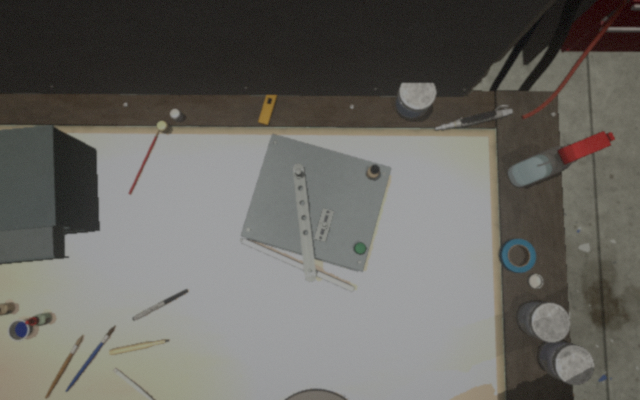

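View pics/scene_1.png

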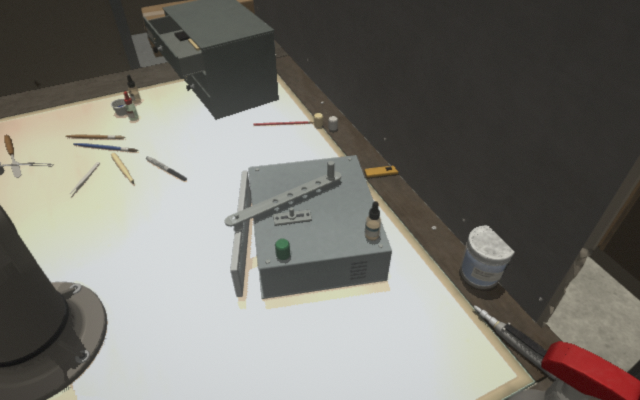

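Request:
send_rows(deltas="0.034 -0.031 0 3;0.068 -0.062 0 6;0.102 -0.093 0 9;0.136 -0.124 0 12;0.17 -0.155 0 12", claw=0.7, force=30)

```text
t: 1.4
eef_pos: [0.3304, -0.435, 0.2395]
tool_rot: [0.0, 0.998, 0.06, 0.0]
contact_force: [1.9, -0.6, 0.2]
gripper_width: 0.698
grasp_force: 0.0
```

```bash
cat >> h.py <<'E'
def st():
    o=bot.get_obs(); w,a,b,c=o['tool_rot']; R=cv2.Rodrigues(np.zeros(3))[0]
    from scipy.spatial.transform import Rotation as Ro
    R=Ro.from_quat([a,b,c,w]).as_matrix(); return o,R
def go(x,y,z,yaw=None):
    "tool-axis shift in mm and spin to world TCP target (mm, deg)"
    o,R=st(); p=o['eef_pos']*1000; y0=np.degrees(np.arctan2(R[1,0],R[0,0]))
    d=R.T@(np.array([x,y,z])-p)
    print('t',round(o['t'],2),'tcp',p.round(1),'yaw',round(y0,1),'F',np.round(o['contact_force'],1),'-> tool mm',d.round(1),'spin',None if yaw is None else round(y0-yaw,1))
E
python3 -c "
from h import *
go(586,40,230,7)"
```

```text
t 1.4 tcp [ 330.4 -435.   239.5] yaw 6.9 F [ 1.9 -0.6  0.2] -> tool mm [ 310.5 -441.     9.4] spin -0.1
```

Request:
send_rows(deltas="0.028 -0.04 0 0;0.056 -0.08 0 0;0.084 -0.12 0 0;0.112 -0.16 0 0;0.14 -0.199 0 0")

```text
t: 1.9
eef_pos: [0.4453, -0.2203, 0.2397]
tool_rot: [0.0, 0.998, 0.061, 0.0]
contact_force: [0.5, -0.3, -0.1]
gripper_width: 0.699
grasp_force: 0.0
```

Request:
send_rows(deltas="0.028 -0.04 0 0;0.056 -0.08 0 0;0.084 -0.12 0 0;0.112 -0.16 0 0;0.14 -0.199 0 0")

```text
t: 2.4
eef_pos: [0.5602, -0.0058, 0.2397]
tool_rot: [0.0, 0.998, 0.061, 0.0]
contact_force: [1.0, -0.7, -0.5]
gripper_width: 0.701
grasp_force: 0.0
```

Request:
send_rows(deltas="0.028 -0.04 0.01 0;0.03 -0.043 0.01 0;0.03 -0.043 0.01 0")

```text
t: 2.7
eef_pos: [0.5841, 0.0404, 0.2288]
tool_rot: [-0.0, 0.998, 0.062, -0.0]
contact_force: [-0.5, -0.2, 0.6]
gripper_width: 0.704
grasp_force: 0.0
```

```bash
python3 -c "
from h import *
lm(['stay_pivot','stay_hole3','stay_knob','slot_mid','door_hinge','deck_bottle'],('wrist',))
go(586,40,132,7)"; ls pics
```

```text
wrist 3
  stay_pivot []
  stay_hole3 [([526.5, 31.4, 114.0], 0.58)]
  stay_knob [([590.4, 43.0, 133.8], 0.73)]
  slot_mid [([483.5, -12.5, 103.8], 0.89)]
  door_hinge []
  deck_bottle [([595.9, -117.6, 101.6], 0.77)]
t 3.05 tcp [583.9  37.3 229.6] yaw 6.8 F [-0.1  0.2  0.1] -> tool mm [ 2.4 -2.5 97.6] spin -0.2
scene_1.png
top_2.png
wrist_3.png
```

View pics/wrist_3.png

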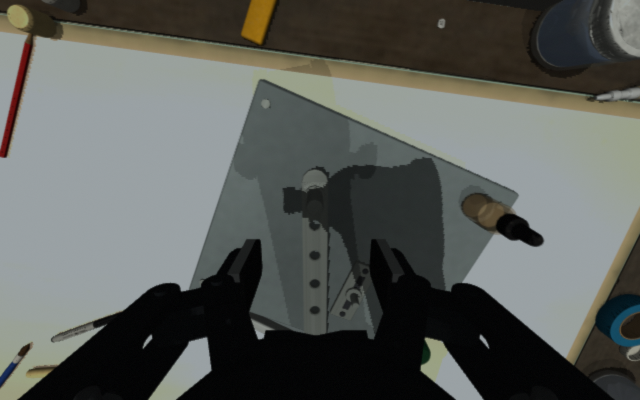

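```bash
python3 - <<'E'
import cv2
a=cv2.imread('pics/wrist_3.png')[250:340,290:400]; b=cv2.convertScaleAbs(cv2.resize(a,None,fx=6,fy=6,interpolation=cv2.INTER_CUBIC),alpha=1.6)
cv2.imwrite('pics/c1.png',b)
E
```

```text
(no output)
```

View pics/c1.png

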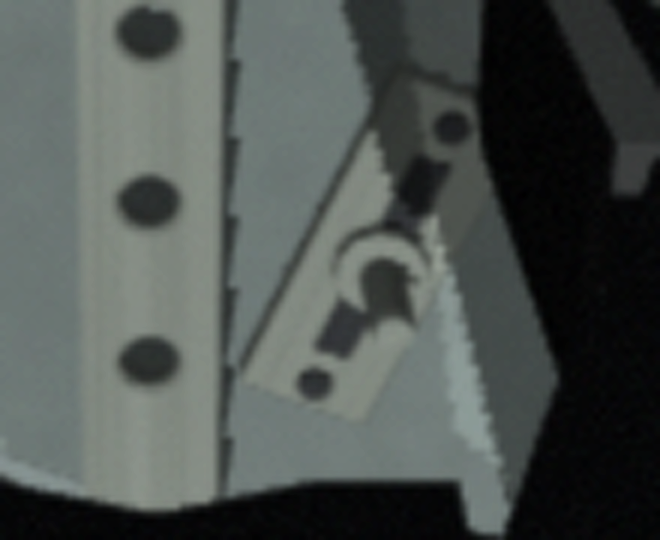

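Request:
send_rows(deltas="0.002 -0.004 0.03 0;0.002 -0.004 0.06 0;0.002 -0.004 0.09 0;0.002 -0.004 0.098 0;0.002 -0.004 0.098 0")

```text
t: 3.55
eef_pos: [0.5848, 0.0423, 0.1305]
tool_rot: [0.0, 0.998, 0.06, -0.001]
contact_force: [-0.1, 0.6, 0.7]
gripper_width: 0.699
grasp_force: 0.0
```

Request:
send_rows(deltas="0.002 0 0 0;0.002 0 0 0;0.002 0 0 0;0.002 0 0 0;0.002 0 0 0", claw=0, force=30)

```text
t: 4.05
eef_pos: [0.5883, 0.0433, 0.1321]
tool_rot: [-0.0, 0.998, 0.061, 0.001]
contact_force: [2.2, 0.7, 0.0]
gripper_width: 0.153
grasp_force: 29.3
```

Request:
send_rows(deltas="0 0 0 0;0 0 0 0;0 0 0 0")

```text
t: 4.35
eef_pos: [0.5877, 0.0432, 0.1314]
tool_rot: [-0.0, 0.998, 0.061, 0.0]
contact_force: [1.9, 1.0, 1.5]
gripper_width: 0.155
grasp_force: 29.5
```

Request:
send_rows(deltas="0 0 -0.01 0;-0.001 0 -0.02 0;-0.004 0 -0.03 0;-0.008 0 -0.038 0;-0.008 0 -0.038 0")

```text
t: 4.85
eef_pos: [0.58, 0.0421, 0.171]
tool_rot: [0.0, 0.998, 0.061, 0.001]
contact_force: [0.2, 1.2, -0.6]
gripper_width: 0.154
grasp_force: 29.3
```

```bash
python3 - <<'E'
from h import *
print(bot.get_obs()['gripper_width'])
P=np.array([383,16.])
for a in (2,-4,-10,-16):
    t=np.radians(a); go(P[0]+198*np.cos(t),P[1]+198*np.sin(t),170,a)
E
```

```text
0.1539056043668899
t 4.85 tcp [580.   42.1 171. ] yaw 6.9 F [ 0.2  1.2 -0.6] -> tool mm [-1.4 19.2  1. ] spin 4.9
t 4.85 tcp [580.   42.1 171. ] yaw 6.9 F [ 0.2  1.2 -0.6] -> tool mm [-4.3 39.7  1. ] spin 10.9
t 4.85 tcp [580.   42.1 171. ] yaw 6.9 F [ 0.2  1.2 -0.6] -> tool mm [-9.3 59.8  1. ] spin 16.9
t 4.85 tcp [580.   42.1 171. ] yaw 6.9 F [ 0.2  1.2 -0.6] -> tool mm [-16.4  79.3   1. ] spin 22.9
```

Request:
send_rows(deltas="-0.001 0.019 0 5;-0.004 0.04 0 11;-0.009 0.06 0 17;-0.016 0.079 0 23;-0.016 0.079 0 23")

```text
t: 5.35
eef_pos: [0.573, -0.0416, 0.1694]
tool_rot: [0.001, 0.99, -0.143, 0.0]
contact_force: [1.2, 0.2, -0.0]
gripper_width: 0.149
grasp_force: 29.4
```

```bash
cat > geo.py <<'E'
from h import *
# box frame (mm)
H=np.array([445.,163.7]); yb=np.radians(-16.2); X=np.array([np.cos(yb),np.sin(yb)]); Y=np.array([-X[1],X[0]])
M=np.array([481.,-12.2])
def pose(s,dy=0,L=144,lift=0.,r=206,h=26.5):
    "TCP target for hole at L over peg M+s*X+dy*Y with the arm tipped up by lift rad"
    from scipy.optimize import brentq
    peg=M+s*X+dy*Y
    Pv=lambda th:H+160*(-np.sin(th)*X-np.cos(th)*Y)
    hl=L*np.cos(lift)
    th=brentq(lambda t:np.linalg.norm(peg-Pv(t))-hl,0,1)
    u=(peg-Pv(th))/hl; k=Pv(th)+u*(r*np.cos(lift)-h*np.sin(lift))
    return k[0],k[1],132+r*np.sin(lift)+h*(np.cos(lift)-1),np.degrees(np.arctan2(u[1],u[0])),th
E
python3 - <<'E'
from geo import *
lm(['stay_pivot','stay_hole3','stay_knob','slot_mid'],('top',))
for s in (30,0,-14,0,14):
    *g,th=pose(s,lift=.12); print(s,np.round(g,1),round(th,3)); go(*g)
E
```

```text
top 4
  stay_pivot [([384.6, 18.5, 114.5], 0.57)]
  stay_hole3 [([445.3, 164.2, 116.3], 0.61), ([514.8, -24.7, 145.0], 0.59)]
  stay_knob []
  slot_mid [([480.2, -15.1, 107.2], 0.52)]
30 [565.7 -37.5 156.5 -16.8] 0.184
t 5.6 tcp [573.8 -36.7 169.5] yaw -15.8 F [ 1.4  0.3 -0.7] -> tool mm [-7.6  3.  13. ] spin 1.0
0 [535.8 -32.4 156.5 -20.3] 0.377
t 5.6 tcp [573.8 -36.7 169.5] yaw -15.8 F [ 1.4  0.3 -0.7] -> tool mm [-37.8   6.3  13. ] spin 4.4
-14 [521.4 -30.8 156.5 -22.7] 0.47
t 5.6 tcp [573.8 -36.7 169.5] yaw -15.8 F [ 1.4  0.3 -0.7] -> tool mm [-52.    8.7  13. ] spin 6.9
0 [535.8 -32.4 156.5 -20.3] 0.377
t 5.6 tcp [573.8 -36.7 169.5] yaw -15.8 F [ 1.4  0.3 -0.7] -> tool mm [-37.8   6.3  13. ] spin 4.4
14 [549.9 -34.5 156.5 -18.4] 0.287
t 5.6 tcp [573.8 -36.7 169.5] yaw -15.8 F [ 1.4  0.3 -0.7] -> tool mm [-23.7   4.4  13. ] spin 2.5
```

Request:
send_rows(deltas="-0.008 0.001 0 1;-0.017 0.003 0 2;-0.026 0.005 0 3;-0.035 0.006 0.004 4.4;-0.038 0.006 0.006 4.4")

```text
t: 6.1
eef_pos: [0.5334, -0.0333, 0.163]
tool_rot: [0.0, 0.984, -0.178, -0.001]
contact_force: [0.5, 1.0, 2.2]
gripper_width: 0.152
grasp_force: 29.6
```

```bash
python3 - <<'E'
from geo import *
lm(['stay_pivot','stay_hole3','stay_knob','slot_mid'],('scene','wrist'))
go(*pose(0,lift=.1)[:4])
a=cv2.imread('pics/wrist_6.png')[150:350,220:460]; b=cv2.imread('pics/scene_5.png')[170:290,210:390]
f=lambda a,k:cv2.convertScaleAbs(cv2.resize(a,None,fx=k,fy=k,interpolation=cv2.INTER_CUBIC),alpha=1.6)
a,b=f(a,1.65),f(b,2.2)
w=396
cv2.imwrite('pics/c2.png',np.hstack([a[:264,:396],b[:264,:396]]))
E
```

```text
scene 5
  stay_pivot [([349.3, 38.9, 115.0], 0.86)]
  stay_hole3 [([480.8, -15.4, 135.7], 0.77)]
  stay_knob [([533.0, -37.4, 164.9], 0.75)]
  slot_mid [([479.2, -14.3, 101.6], 0.6)]
wrist 6
  stay_pivot []
  stay_hole3 [([478.4, -9.5, 133.8], 0.72)]
  stay_knob [([537.5, -33.8, 162.9], 0.78)]
  slot_mid []
t 6.6 tcp [535.  -33.4 163.2] yaw -20.4 F [-1.6  0.6  0.5] -> tool mm [ 1.  -1.2 10.7] spin -0.1
```

View pics/c2.png

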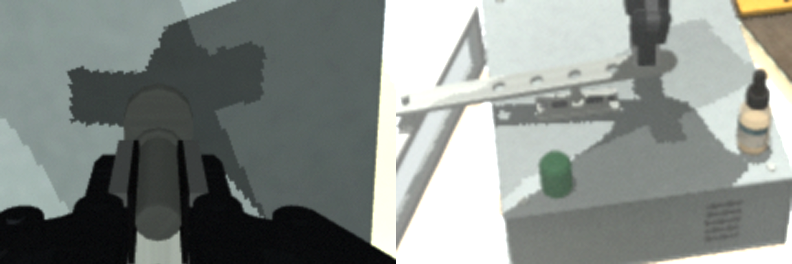

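Request:
send_rows(deltas="0.001 0 0.004 0;0.001 0 0.008 0;0.001 0 0.011 0;0.001 0 0.012 0;0.001 0 0.012 0")

```text
t: 7.1
eef_pos: [0.5362, -0.0339, 0.1512]
tool_rot: [0.0, 0.984, -0.178, 0.0]
contact_force: [0.4, -0.3, 2.4]
gripper_width: 0.152
grasp_force: 29.6
```

Request:
send_rows(deltas="0 0 0.001 0;0 0 0.001 0;0 0 0.002 0;0 0 0.002 0;0 0 0.002 0")

```text
t: 7.6
eef_pos: [0.536, -0.0338, 0.1493]
tool_rot: [0.0, 0.984, -0.177, 0.0]
contact_force: [0.8, -0.3, 2.0]
gripper_width: 0.152
grasp_force: 29.6
```

```bash
python3 - <<'E'
from geo import *
M[:]=(480.8,-13.2)
import geo
for s in (0,4,-4): go(*pose(s,lift=.08)[:4])
E
```

```text
t 7.6 tcp [536.  -33.8 149.3] yaw -20.4 F [ 0.8 -0.3  2. ] -> tool mm [0.7 0.3 0.9] spin 0.3
t 7.6 tcp [536.  -33.8 149.3] yaw -20.4 F [ 0.8 -0.3  2. ] -> tool mm [ 4.7 -0.6  0.9] spin -0.3
t 7.6 tcp [536.  -33.8 149.3] yaw -20.4 F [ 0.8 -0.3  2. ] -> tool mm [-3.2  1.2  0.9] spin 0.9
```

Possibly in contact already; one more millimetre down.

Request:
send_rows(deltas="0 0 0.001 0;0 0 0.001 0;0 0 0.001 0")

```text
t: 7.9
eef_pos: [0.536, -0.0338, 0.1482]
tool_rot: [0.0, 0.984, -0.177, -0.0]
contact_force: [1.5, 0.1, 1.2]
gripper_width: 0.151
grasp_force: 29.6
```

Request:
send_rows(deltas="0 0 0.001 0;0 0 0.001 0;0 0 0.001 0")

```text
t: 8.2
eef_pos: [0.536, -0.0338, 0.1473]
tool_rot: [-0.0, 0.984, -0.177, -0.0]
contact_force: [0.8, 0.2, 1.0]
gripper_width: 0.155
grasp_force: 29.6
```

Request:
send_rows(deltas="0 0 0.001 0;0 0 0.001 0;0 0 0.001 0")

```text
t: 8.5
eef_pos: [0.536, -0.0338, 0.1463]
tool_rot: [0.0, 0.984, -0.177, -0.0]
contact_force: [1.0, 0.3, 0.7]
gripper_width: 0.152
grasp_force: 29.6
```

Request:
send_rows(deltas="0 0 0.001 0;0 0 0.001 0;0 0 0.001 0")

```text
t: 8.8
eef_pos: [0.536, -0.0338, 0.1453]
tool_rot: [0.0, 0.984, -0.178, -0.0]
contact_force: [1.9, -0.6, 1.7]
gripper_width: 0.152
grasp_force: 29.7
```

Request:
send_rows(deltas="0 0 0.001 0;0 0 0.001 0;0 0 0.001 0")

```text
t: 9.1
eef_pos: [0.536, -0.0338, 0.1443]
tool_rot: [0.0, 0.984, -0.178, -0.0]
contact_force: [0.5, -0.0, 1.3]
gripper_width: 0.153
grasp_force: 29.6
```

```bash
python3 - <<'E'
from geo import *
lm(['stay_pivot','stay_hole3','stay_knob'],('scene','top'))
f=lambda a,k:cv2.convertScaleAbs(cv2.resize(a,None,fx=k,fy=k,interpolation=cv2.INTER_CUBIC),alpha=1.6)
a=cv2.imread('pics/scene_7.png')[180:240,240:350]
cv2.imwrite('pics/c3.png',f(a,7))
E
```

```text
scene 7
  stay_pivot [([345.1, 40.4, 116.0], 0.62)]
  stay_hole3 [([479.6, -15.5, 124.7], 0.98)]
  stay_knob [([535.2, -35.5, 146.2], 0.9)]
top 8
  stay_pivot [([344.0, 40.2, 115.7], 0.6)]
  stay_hole3 [([473.2, -12.8, 124.3], 0.63)]
  stay_knob []
```

View pics/c3.png

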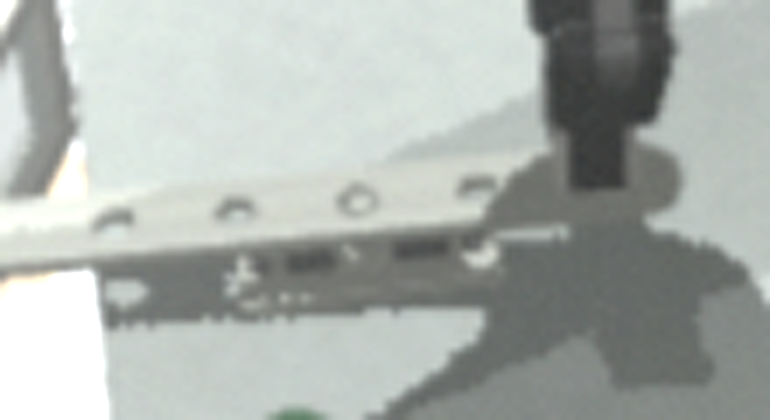

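The third hole (crop 357,200) is filled by the peg's light top: it dropped in. Lowering on gently.

Request:
send_rows(deltas="0 0 0.001 0;0 0 0.002 0;0 0 0.002 0")

```text
t: 9.8
eef_pos: [0.536, -0.0338, 0.1421]
tool_rot: [0.0, 0.984, -0.178, -0.0]
contact_force: [0.8, -0.6, 2.1]
gripper_width: 0.149
grasp_force: 29.7
```

Request:
send_rows(deltas="0 0 0.001 0;0 0 0.002 0;0 0 0.002 0")

```text
t: 10.1
eef_pos: [0.5361, -0.0339, 0.1402]
tool_rot: [0.0, 0.984, -0.178, 0.0]
contact_force: [2.5, -0.6, 1.9]
gripper_width: 0.149
grasp_force: 29.7
```

Request:
send_rows(deltas="0.001 0 0.001 0;0.001 0 0.002 0;0.001 0 0.002 0")

```text
t: 10.4
eef_pos: [0.5366, -0.0341, 0.138]
tool_rot: [0.0, 0.984, -0.177, -0.0]
contact_force: [-0.0, 0.8, 0.6]
gripper_width: 0.153
grasp_force: 29.7
```

Request:
send_rows(deltas="0 0 0.001 0;0 0 0.002 0;0 0 0.002 0")

```text
t: 10.7
eef_pos: [0.5369, -0.0342, 0.1362]
tool_rot: [0.0, 0.984, -0.177, -0.0]
contact_force: [-0.7, -0.5, 1.0]
gripper_width: 0.154
grasp_force: 29.7
```

Request:
send_rows(deltas="0 0 0.001 0;0 0 0.002 0;0 0 0.002 0")

```text
t: 11.0
eef_pos: [0.5372, -0.0342, 0.1343]
tool_rot: [-0.0, 0.984, -0.178, 0.0]
contact_force: [0.5, -0.4, 1.5]
gripper_width: 0.15
grasp_force: 29.7
```

Request:
send_rows(deltas="0 0 0.001 0;0 0 0.001 0;0 0 0.001 0")

```text
t: 11.3
eef_pos: [0.5373, -0.0343, 0.1335]
tool_rot: [-0.0, 0.984, -0.178, 0.0]
contact_force: [1.9, -0.7, 2.1]
gripper_width: 0.152
grasp_force: 29.7
```

Request:
send_rows(deltas="0 0 0.001 0;0 0 0.001 0;0 0 0.001 0")

```text
t: 11.6
eef_pos: [0.5374, -0.0343, 0.1325]
tool_rot: [-0.0, 0.984, -0.178, 0.0]
contact_force: [3.0, -2.3, 1.7]
gripper_width: 0.153
grasp_force: 29.8
```

Request:
send_rows(deltas="0 0 0.001 0;0 0 0.001 0;0 0 0.001 0")

```text
t: 11.9
eef_pos: [0.5374, -0.0343, 0.1315]
tool_rot: [-0.0, 0.984, -0.178, 0.001]
contact_force: [3.3, -2.3, 3.1]
gripper_width: 0.151
grasp_force: 29.9
```

```bash
python3 - <<'E'
from geo import *
lm(['stay_pivot','stay_hole3','stay_knob'],('scene',))
E
```

```text
scene 9
  stay_pivot [([346.5, 40.5, 113.1], 0.79)]
  stay_hole3 [([475.9, -13.1, 115.0], 0.78)]
  stay_knob [([536.4, -38.7, 136.0], 0.93)]
```

Request:
send_rows(deltas="0 0 0 0;0 0 0 0;0 0 0 0;0 0 0 0;0 0 0 0", claw=0.5)

```text
t: 12.6
eef_pos: [0.5366, -0.034, 0.1311]
tool_rot: [0.0, 0.984, -0.177, -0.0]
contact_force: [0.1, -0.2, -0.3]
gripper_width: 0.499
grasp_force: 0.0
```

Request:
send_rows(deltas="0 0 -0.02 0;0 0 -0.05 0;0 0 -0.09 0;0 0 -0.13 0;0 0 -0.13 0")

```text
t: 13.1
eef_pos: [0.5401, -0.0339, 0.267]
tool_rot: [-0.001, 0.984, -0.178, 0.005]
contact_force: [0.9, 0.4, -0.0]
gripper_width: 0.498
grasp_force: 0.0
```

```bash
python3 - <<'E'
from geo import *
lm(['stay_pivot','stay_hole3','stay_knob','deck_bottle','deck_pot'],('scene','wrist'))
f=lambda a,k:cv2.convertScaleAbs(cv2.resize(a,None,fx=k,fy=k,interpolation=cv2.INTER_CUBIC),alpha=1.4)
cv2.imwrite('pics/c4.png',f(cv2.imread('pics/scene_10.png')[150:280,210:390],4.4))
E
```

```text
scene 10
  stay_pivot [([345.8, 39.9, 114.7], 0.86)]
  stay_hole3 [([476.5, -13.7, 115.5], 0.64)]
  stay_knob [([536.8, -35.6, 139.1], 0.56)]
  deck_bottle [([592.3, -113.0, 98.1], 0.93)]
  deck_pot [([431.0, -89.0, 101.3], 0.52)]
wrist 11
  stay_pivot []
  stay_hole3 [([475.6, -10.3, 114.7], 0.62)]
  stay_knob [([541.1, -33.0, 136.2], 0.96), ([340.8, 38.3, 112.5], 0.63)]
  deck_bottle [([592.9, -111.8, 100.6], 0.76), ([537.3, -32.9, 136.8], 0.59)]
  deck_pot [([431.8, -89.6, 105.2], 0.78)]
```

View pics/c4.png

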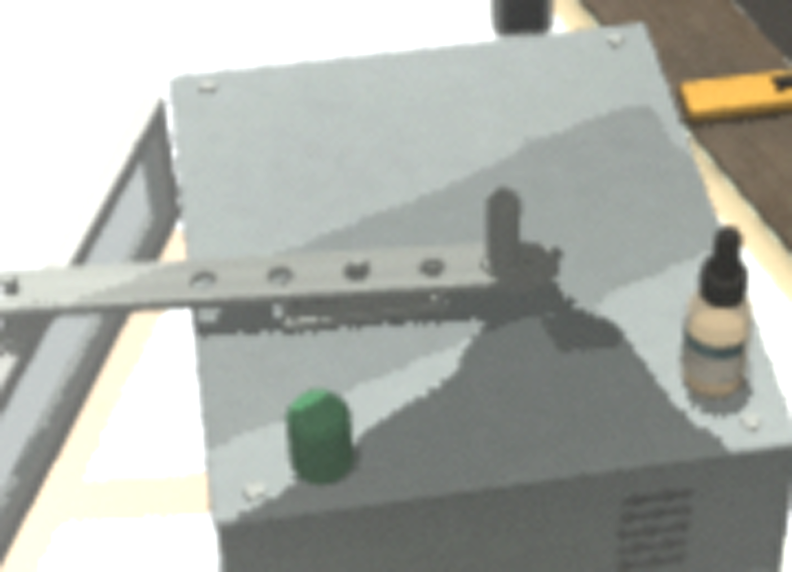

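The arm lies level with the peg's dark tip standing up through the third hole (357,268). The bottle (715,330) and the pot (320,435) are where they were.

```bash
python3 -c "
from station import bot
print(bot.hand_in())"
```

```text
the job is handed in; nothing more can be done
None
```

The door is propped open with the stay arm's third hole over the peg and the arm level and released; the bottle and pot were not moved, and the job is handed in (no verdict was returned).

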